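# Roll-check stand tubes on the flat plate

### The arm

A 6-joint arm with a two-finger parallel gripper is mounted at the origin on the work surface. World frame = base frame: x ahead of the robot, y to its left, z up, the work surface at z = 0. Lengths are in mm, angles in rad, forces in N, time in s.
With the tool pointing down it reaches from about 300 to 775 mm from the base axis. Payload 14.6 kg.
Tool frame: the origin (TCP) lies at the very end of the fingers, on their centre line; the grasp point (between the pads) lies 19 mm behind it; z points along the fingers, y is the line along which they close (so a half turn about z gives the same grasp; the last joint's range is limited). The gripper opens to 94 mm and grips with 3 to 60 N. Pads are 16 mm wide; open, the fingers measure 119 mm over their backs; the gripper's body (75 mm by 177 mm) begins 78 mm behind the grasp point.
Start: joints at [-1.33, 0.3, 1.521, -0, 1.321, -0.067], TCP at [166.622, -524.143, 205.446] pointing down, gripper open.
Joint ranges: [-3.03, 3.03], [-0.79, 2.21], [0.23, 2.52], [-1.04, 4.18], [0, 3.07], [-2.55, 2.55]. Speed limits (rad/s): [2.22, 2.22, 2.57, 3.14, 3.14, 3.14].

### API

Orientations are given as [roll, pitch, yaw] about the fixed x, y, z axes, in that order (R = Rz(yaw) Ry(pitch) Rx(roll)).
In Python, from cell import manip, camera, get_calibration gives the robot as it stands. The module is installed in compiled form; this text tells all that it offers.
- The arm moves only by the tool jog_arm, never from a script. Its argument "plan" is one flat list of numbers, 6 for each row, row after row: the shift along the world's x, y, z in m, then the turn, a rotation vector about the world's x, y, z in degrees. A call has 1 to 20 rows; each row is the pose to reach, as a shift and turn from the pose commanded when the call began; what a row does not reach only later rows make up. A row lasts 1/10 s, in which the tool goes at most 50 mm and 8.59 degrees, less where a joint would pass 70% of its speed; a pose out of reach is approached as far as the arm can. A call with a gripper value outside its range is refused whole. "claw" is the finger opening in m, from 0 to 0.094, set as the call begins (left out, the last holds). The fingers move at their own pace and stop on an object; "force" is the grip in N (left out, the last holds). Time passes only in rows, so rows that repeat a pose let the fingers close. It gives the time, the measured TCP pose, the force, the opening and the grip force at its end, in the units of the state.
- manip.read_state(): the state, without advancing time (a new reading comes with each control period).
- camera(name): name is "scene" or "top"; returns (picture, depth): 480x640x3 uint8, red, green, blue; 480x640 float32, mm along the optical axis (not along the pixel's ray), 0 where there is no reading.
- get_calibration(name): a dict with "fx", "fy", "cx", "cy" (pixels), "origin" and "attitude" of the camera in the world. Camera axes: x right, y down, z forward; pixel columns grow to the right and rows downward; lengths in mm; the calibration is good to about 2 mm. A picture is of the moment at which its call begins. get_calibration takes no time and is no camera call.
- manip.sign_off(): hands the job in; it is judged then, once.
The state is a dict: "clock": time; "joints": joint angles; "qd": joint speeds; "effort": joint torques, N m; "eef_pos": TCP position; "eef_rot": TCP orientation; "wrist_force": force on the tool from outside, world axes, zero at the start; "moment": the same for the moment, N m; "finger_gap": finger opening in mm; "finger_force": force on a finger pad.
Only numpy, scipy, OpenCV 4.12 (cv2) and the standard library are available. Lean on these libraries where they do the work, as an engineer would, in place of code of your own. Each camera call takes 0.05 s, during which the arm holds its last target. There are 200 camera calls.

### The job

Two black microphone-stand tubes lie on the flat metal plate of the amp bench, one straight and one bent. First take the bent one, which could only wobble, off the plate and put it in the plywood scrap box; then push the straight one so that it rolls along the plate, turning over at least once and never lifting off, until it drops into the trough at the plate's end.

Things in the scene. Friction and masses are not known exactly. Their poses are not given: they have to be found in the camera images.
- gauge: Fixed flat level aluminium slab, 260 mm in its x, 300 in its y, top 36 mm above the bench. Origin: centre of its underside, at bench height. Beyond its +y edge (y = 150 mm) is the catch trough, y 150 to 225 mm: rubber floor 6 mm above the bench, grey end walls 36 mm high at x = -130 and 130 mm, far wall 60 mm high; tubes lie roughly along its x and roll towards +y into the trough.
- straight_tube: Straight black steel tube, 28 mm diameter, 200 mm long, with a brass stub 16 mm diameter, 12 mm long, on its +x end; about 0.2 kg. Origin: on its axis at mid length; x along its axis; y and z turn as it rolls. Starts on the plate (axis 50 mm above the bench), within 6 degrees of the plate's x; rolls freely.
- bent_tube: Like the straight tube, but kinked at its middle: each 100 mm half leaves the kink 9 degrees towards its own +y, so the ends lie 16 mm aside of the kink. Origin: on the axis at the kink; x is the mean direction; z starts up. Starts flat on the plate (axis 50 mm above the bench), about 90 mm along the plate's y from the straight tube, on either side of it; 0.2 kg. Can be gripped across the kink.
- scrap_box: Open plywood box, fixed to the bench, 290 mm along its x, 160 mm along its y, 50 mm high, walls and floor 5 mm thick, empty. Origin: centre of its underside, at bench height.
There are look-alikes about, which are no part of the job. Leave any green or orange look-alike of the straight_tube alone.

How it is judged (in metres and radians):
On the way, in this order (a step that is already met when the one before it is completed fails the run):
1. the bent tube lies released in the scrap box (x of bent_tube in the frame of scrap_box between -0.13 and 0.13 m and y of bent_tube in the frame of scrap_box between -0.075 and 0.075 m and z of bent_tube in the frame of scrap_box below 0.045 m and contact force between bent_tube and the fingers below 0.1 N), for 0.2 s.
2. the straight tube, on the plate, has rolled half a turn (y of straight_tube in the frame of gauge between -0.15 and 0.152 m and x of straight_tube in the frame of gauge between -0.13 and 0.13 m and z of straight_tube in the frame of gauge between 0.044 and 0.056 m and angle between straight_tube's own z axis and vertical above 2.3 rad).
3. the straight tube, still on the plate, has rolled a full turn (y of straight_tube in the frame of gauge between -0.15 and 0.152 m and x of straight_tube in the frame of gauge between -0.13 and 0.13 m and z of straight_tube in the frame of gauge between 0.044 and 0.056 m and angle between straight_tube's own z axis and vertical below 0.8 rad).
At the end, for the whole second after the job is handed in: The straight tube lies at rest in the catch trough (its middle within the trough's width, within 60 mm of the trough's middle lengthwise, and below 32 mm above the bench); the bent tube lies at rest in the scrap box (its kink within the box and below 45 mm above the bench) (y of straight_tube in the frame of gauge between 0.15 and 0.225 m and x of straight_tube in the frame of gauge between -0.06 and 0.06 m and z of straight_tube in the frame of gauge below 0.032 m and x of bent_tube in the frame of scrap_box between -0.13 and 0.13 m and y of bent_tube in the frame of scrap_box between -0.075 and 0.075 m and z of bent_tube in the frame of scrap_box below 0.045 m and linear speed of each of straight_tube, bent_tube below 0.03 m/s and angular speed of each of straight_tube, bent_tube below 0.5 rad/s); the robot touches nothing.
It fails at once if the straight tube is lifted more than 10 mm off the plate (height (world z) of straight_tube above 0.06 m).
It also fails if it takes over 45 s, if anything falls off the work surface, if the arm or the gripper's body presses on something with over 40 N, if the wrist force passes 120 N, or if a joint passes its speed limit or range.

## Working session

There is one attempt and no reset: what is moved stays moved. The work goes in short steps, Python scripts to look and compute and a tool call to move; the robot and the scene stay as the last step left them, time stands still between calls to the robot, and variables do not carry over. Pictures are saved under pics/ and viewed, at most 10 in all, crops included, and the job is handed in when it is done.

Besides the shell and the picture viewer there is one more tool, called after "Call:" as name(argument=value, ...) on one line, values as JSON. jog_arm: Moves the arm, as the interface text tells. Its arguments: {"type":"object","properties":{"plan":{"type":"array"},"claw":{"type":"number"},"force":{"type":"number"}},"required":["plan"]}

```bash
mkdir -p pics; cat > h.py <<'E'
import numpy as np,cv2
from cell import manip,camera,get_calibration
from scipy.spatial.transform import Rotation as R
def cal(n):
    c=get_calibration(n);a=np.array(c["attitude"],float)
    M=a if a.shape==(3,3) else R.from_euler('xyz',a).as_matrix()
    return c,M,np.array(c["origin"],float)
def onplane(n,u,v,z):
    c,M,o=cal(n);d=M@np.array([(u-c["cx"])/c["fx"],(v-c["cy"])/c["fy"],1.]);return o+d*(z-o[2])/d[2]
def cloud(n,dep):
    c,M,o=cal(n);v,u=np.mgrid[:480,:640];p=np.stack([(u-c["cx"])/c["fx"],(v-c["cy"])/c["fy"],np.ones(u.shape)],-1)*dep[...,None]
    return p@M.T+o
E
python3 - <<'E'
from h import *
for n in("top","scene"):
    print(get_calibration(n)); p,d=camera(n); np.save(n+".npy",d); cv2.imwrite(f"pics/{n}0.png",p[...,::-1])
E
```

```text
{'fx': 510.0831643349861, 'fy': 510.0831643349861, 'cx': 325.1486828385468, 'cy': 247.8713358674016, 'origin': array([ 317.75792365,   55.31101245, 1360.22316895]), 'attitude': array([-3.08636261e+00,  1.93778108e-03, -1.59472733e+00])}
{'fx': 624.7701984578831, 'fy': 624.7701984578831, 'cx': 311.17620878486537, 'cy': 242.9131753376727, 'origin': array([1208.81572659,  769.89488486,  878.70464087]), 'attitude': array([-2.19249615, -0.00862927,  2.29950856])}
```

View pics/top0.png

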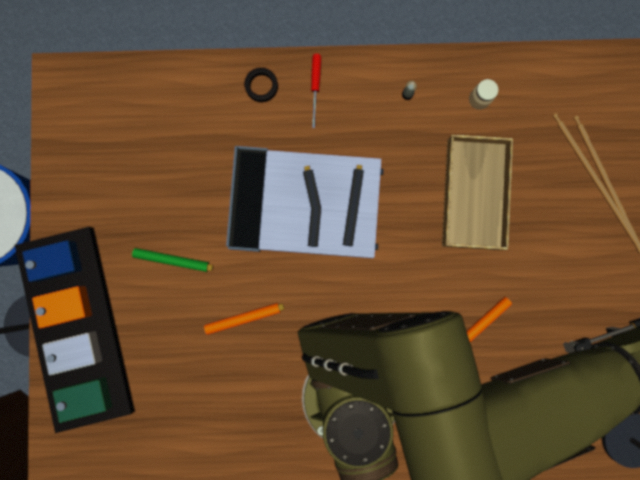

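View pics/scene0.png

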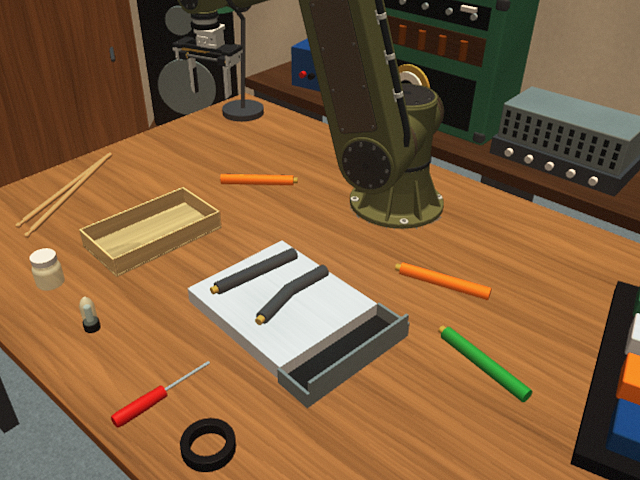

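Top view: the trough is at the left (column about 250), the bent tube is at columns 308–318 with its kink near (319,208), and the straight tube runs from (360,170) to (348,244). The scrap box is centred near (479,192). Next I'll turn these into positions.

```bash
python3 - <<'E'
from h import *
p=cv2.imread("pics/top0.png");d=np.load("top.npy");P=cloud("top",d)
g=p.max(2)
def lab(x0,x1):
    m=np.zeros(g.shape,bool);m[155:255,x0:x1]=True
    return m&(P[...,2]>44)&(P[...,2]<75)&(g<110)
for n,x0,x1 in(("bent",295,334),("straight",336,372)):
    m=lab(x0,x1);q=P[m];xy=q[:,:2];c=xy.mean(0)
    print(n,m.sum(),c,q[:,2].max(),np.percentile(q[:,2],90))
    for lo in range(int(xy[:,0].min()),int(xy[:,0].max()),20):
        s=xy[(xy[:,0]>=lo)&(xy[:,0]<lo+20)]
        if len(s):print("  x",s[:,0].mean().round(1),"y",s[:,1].min().round(1),s[:,1].max().round(1),s[:,1].mean().round(1))
# plate corners z36, box corners z50
for u,v,z in((267,151,36),(381,158,36),(375,257,36),(260,249,36),(236,148,60),(229,247,60),(451,135,50),(513,138,50),(508,250,50),(445,247,50)):
    print(u,v,onplane("top",u,v,z).round(1),P[v,u].round(0))
print("plate z",np.median(P[180:230,272:295,2]),"box floor",np.median(P[170:220,465:495,2]))
E
python3 - <<'E'
import cv2
p=cv2.imread("pics/top0.png")[125:265,220:520]
cv2.imwrite("pics/crop1.png",cv2.resize(p,None,fx=2.6,fy=2.6,interpolation=cv2.INTER_CUBIC))
E
```

```text
bent 759 [493.37282484  85.44754965] 69.55470648748314 65.96380765475746
  x 404.8 y 76.5 99.9 87.8
  x 424.6 y 73.4 99.4 85.5
  x 445.0 y 70.3 96.5 83.5
  x 465.4 y 67.3 93.5 81.1
  x 485.2 y 66.8 90.5 78.6
  x 504.7 y 66.7 92.5 79.9
  x 524.7 y 71.2 97.3 83.8
  x 544.8 y 73.6 101.8 88.0
  x 565.1 y 78.3 106.6 92.2
  x 583.4 y 82.9 108.8 95.5
straight 761 [492.81158566 -17.10421417] 69.90213817839253 65.70467163917829
  x 405.2 y -15.7 10.1 -2.0
  x 424.9 y -18.9 7.1 -5.4
  x 445.1 y -21.9 4.2 -9.0
  x 465.1 y -25.0 0.9 -12.3
  x 484.9 y -28.2 -2.2 -15.6
  x 504.4 y -31.3 -5.4 -18.9
  x 524.5 y -37.2 -8.5 -22.8
  x 545.1 y -40.1 -14.1 -26.6
  x 564.9 y -43.4 -17.1 -29.7
  x 583.1 y -43.5 -20.2 -32.0
267 151 [649.6 202.8  36. ] [650. 203.  36.]
381 158 [623.7 -96.1  36. ] [ 631. -100.    5.]
375 257 [364.2 -72.7  36. ] [366. -77.  -3.]
260 249 [392.1 225.6  36. ] [393. 228.  16.]
236 148 [653.4 280.   60. ] [654. 280.  57.]
229 247 [397.8 301.6  60. ] [400. 307.  32.]
451 135 [ 676.5 -278.4   50. ] [ 679. -281.   40.]
513 138 [ 664.7 -439.3   50. ] [ 678. -458.   -0.]
508 250 [ 373.5 -413.6   50. ] [ 376. -431.    0.]
445 247 [ 385.1 -252.1   50. ] [ 387. -263.    3.]
plate z 35.901840092015505 box floor 5.408902123269627
```

View pics/crop1.png

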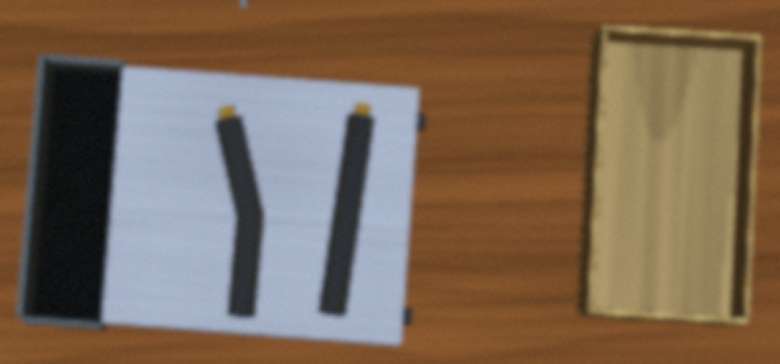

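Crop: the bent tube's kink is at crop (262,212), full-frame (320,206). The straight tube is tilted slightly from the plate's x, and the box is empty. Sizes and heights check out: plate about 260x300 at z 36, box about 292x162, floor 5.4.

In world coordinates, the plate centre is about (507,65) with yaw −5.1°. The bent tube's kink is at (496,78) with mean direction +2.6°. The straight tube is at (493,−17) with yaw −9.6°, and the box centre is (525,−346) with yaw −5.1°.

```bash
python3 - <<'E'
from h import *
s=manip.read_state();print(s["clock"],s["eef_pos"],np.degrees(s["eef_rot"]),s["joints"],s["finger_gap"])
E
```

```text
0.1 [ 166.57588869 -523.92402581  204.94934324] [-1.79940239e+02 -2.96510213e-03  1.76372726e+01] [-1.32957818e+00  3.00420015e-01  1.52149837e+00 -1.83604211e-05
  1.32071843e+00 -6.66058053e-02] 93.65928083549706
```

Call:
jog_arm(plan=[0.329,0.602,-0.065,0,0,-15,0.329,0.602,-0.065,0,0,-15,0.329,0.602,-0.065,0,0,-15,0.329,0.602,-0.065,0,0,-15,0.329,0.602,-0.065,0,0,-15,0.329,0.602,-0.065,0,0,-15,0.329,0.602,-0.065,0,0,-15,0.329,0.602,-0.065,0,0,-15,0.329,0.602,-0.065,0,0,-15,0.329,0.602,-0.065,0,0,-15,0.329,0.602,-0.065,0,0,-15,0.329,0.602,-0.065,0,0,-15,0.329,0.602,-0.065,0,0,-15,0.329,0.602,-0.065,0,0,-15,0.329,0.602,-0.065,0,0,-15,0.329,0.602,-0.065,0,0,-15,0.329,0.602,-0.065,0,0,-15,0.329,0.602,-0.065,0,0,-15,0.329,0.602,-0.065,0,0,-15,0.329,0.602,-0.065,0,0,-15], claw=0.07)

```text
clock: 2.1
eef_pos: [495.6, 77.3, 140.7]
eef_rot: [-3.142, -0.0, 0.045]
wrist_force: [-1.0, -0.3, -0.6]
finger_gap: 69.9
finger_force: 0.0
```

```bash
python3 - <<'E'
from h import *
p,d=camera("scene"); cv2.imwrite("pics/s1.png",cv2.resize(p[180:420,160:440,::-1],None,fx=2.4,fy=2.4,interpolation=cv2.INTER_CUBIC))
c,M,o=cal("scene")
for z in (50,):
    q=M.T@(np.array([496,78,z])-o);print(q[0]/q[2]*c["fx"]+c["cx"],q[1]/q[2]*c["fy"]+c["cy"])
E
```

```text
287.5978497201844 289.0795494180181
```

View pics/s1.png

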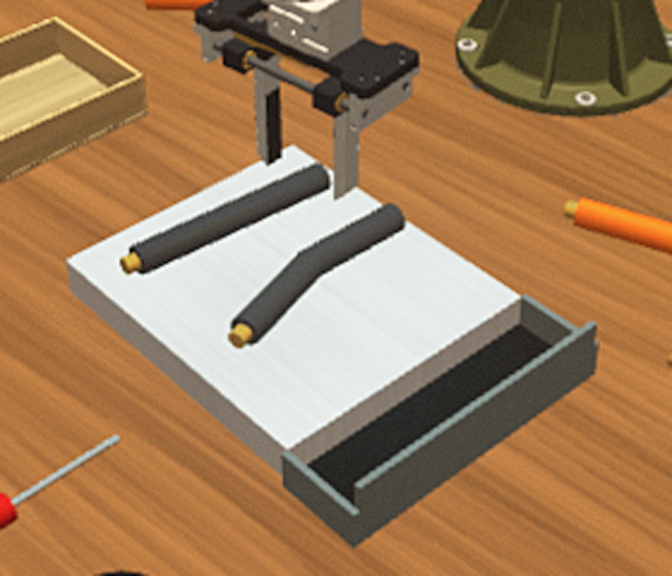

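In the scene view the kink is at crop (303,260), full-frame (286,288), against a predicted (287.6,289.1), so the estimate agrees. The fingers hang in line above it, so I'll descend and grip.

Call:
jog_arm(plan=[0,0,-0.03,0,0,0,0,0,-0.06,0,0,0,0,0,-0.08,0,0,0,0,0,-0.095,0,0,0,0,0,-0.1015,0,0,0,0,0,-0.1015,0,0,0,0,0,-0.1015,0,0,0])

```text
clock: 2.85
eef_pos: [496.0, 77.8, 39.7]
eef_rot: [-3.142, -0.001, 0.046]
wrist_force: [0.4, 0.3, 0.4]
finger_gap: 69.9
finger_force: 0.0
```

Call:
jog_arm(plan=[0,0,0,0,0,0,0,0,0,0,0,0,0,0,0,0,0,0,0,0,0,0,0,0,0,0,0,0,0,0,0,0,0,0,0,0,0,0,0,0,0,0,0,0,0,0,0,0], claw=0.0, force=30)

```text
clock: 3.65
eef_pos: [495.6, 77.9, 39.0]
eef_rot: [-3.142, -0.0, 0.046]
wrist_force: [-0.6, 2.3, 1.9]
finger_gap: 27.5
finger_force: 29.5
```

Gripped: gap 27.5 mm at 29.5 N. Next I'll lift it and carry it to above the box.

Call:
jog_arm(plan=[0,0,0.02,0,0,0,0,0,0.05,0,0,0,0,0,0.08,0,0,0,0,0,0.11,0,0,0,0.003,-0.03,0.11,0,0,0,0.006,-0.07,0.11,0,0,-2,0.009,-0.11,0.11,0,0,-3,0.012,-0.15,0.11,0,0,-4,0.015,-0.19,0.11,0,0,-5,0.018,-0.23,0.11,0,0,-6,0.021,-0.27,0.11,0,0,-7,0.024,-0.31,0.11,0,0,-8,0.027,-0.35,0.11,0,0,-8,0.029,-0.38,0.11,0,0,-8,0.029,-0.41,0.11,0,0,-8,0.029,-0.425,0.11,0,0,-8,0.029,-0.425,0.11,0,0,-8,0.029,-0.425,0.11,0,0,-8])

```text
clock: 5.45
eef_pos: [524.6, -346.3, 148.6]
eef_rot: [-3.141, 0.001, -0.093]
wrist_force: [0.4, 0.4, -2.0]
finger_gap: 27.5
finger_force: 29.5
```

Call:
jog_arm(plan=[0,0,-0.04,0,0,0,0,0,-0.08,0,0,0,0,0,-0.11,0,0,0,0,0,-0.125,0,0,0,0,0,-0.138,0,0,0,0,0,-0.138,0,0,0,0,0,-0.138,0,0,0])

```text
clock: 6.15
eef_pos: [525.3, -347.3, 12.2]
eef_rot: [3.141, -0.001, -0.093]
wrist_force: [-0.3, -0.2, -1.1]
finger_gap: 27.4
finger_force: 29.5
```

Release it in the box and retreat upward.

Call:
jog_arm(plan=[0,0,0,0,0,0,0,0,0,0,0,0,0,0,0,0,0,0,0,0,0,0,0,0,0,0,0,0,0,0,0,0,0,0,0,0,0,0,0,0,0,0,0,0,0.03,0,0,0,0,0,0.07,0,0,0,0,0,0.11,0,0,0,0,0,0.14,0,0,0,0,0,0.14,0,0,0], claw=0.07)

```text
clock: 7.35
eef_pos: [526.0, -348.1, 155.8]
eef_rot: [3.138, -0.006, -0.094]
wrist_force: [0.3, -0.3, -1.0]
finger_gap: 70.2
finger_force: 0.0
```

```bash
python3 - <<'E'
from h import *
p,d=camera("scene"); cv2.imwrite("pics/s2.png",p[...,::-1]); p,d=camera("top");P=cloud("top",d)
s=manip.read_state();print(s["clock"],s["eef_pos"],np.degrees(s["eef_rot"]),s["joints"],s["finger_gap"])
m=np.zeros((480,640),bool);m[155:255,336:372]=True
m&=(P[...,2]>44)&(P[...,2]<75)&(p.max(2)<110);xy=P[m][:,:2];print(m.sum(),xy.mean(0),np.polyfit(xy[:,0],xy[:,1],1))
E
```

```text
7.45 [ 524.60366984 -347.12794984  150.93193868] [ 1.79985678e+02 -2.31697295e-02 -5.36312197e+00] [-6.42767927e-01  5.20455372e-01  1.34156434e+00 -2.22481646e-06
  1.27909754e+00  1.02163323e+00] 70.14978843968686
746 [492.6096161 -17.190289 ] [-0.17122116 67.15490331]
```

View pics/s2.png

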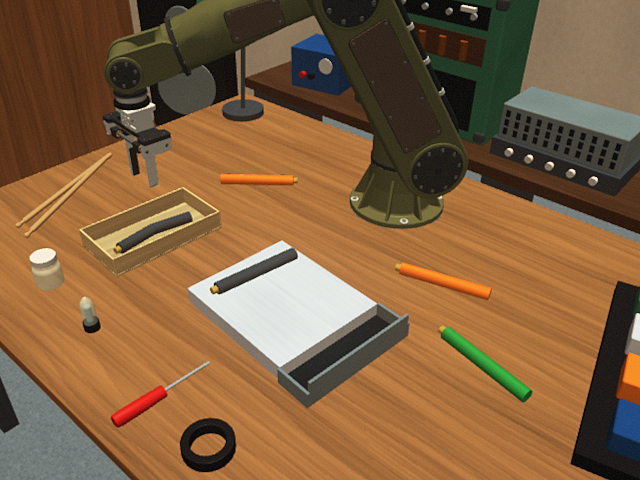

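The bent tube lies in the scrap box (pixels about (118,248) to (190,216)) and the straight tube hasn't moved. Next I'll turn the gripper so the fingers lie along the plate's x, behind the straight tube.

Call:
jog_arm(plan=[-0.034,0.283,0,0,0,90.3,-0.034,0.283,0,0,0,90.3,-0.034,0.283,0,0,0,90.3,-0.034,0.283,0,0,0,90.3,-0.034,0.283,0,0,0,90.3,-0.034,0.283,0,0,0,90.3,-0.034,0.283,0,0,0,90.3,-0.034,0.283,0,0,0,90.3,-0.034,0.283,0,0,0,90.3,-0.034,0.283,0,0,0,90.3,-0.034,0.283,0,0,0,90.3,-0.034,0.283,0,0,0,90.3,-0.034,0.283,0,0,0,90.3,-0.034,0.283,0,0,0,90.3,-0.034,0.283,0,0,0,90.3,-0.034,0.283,0,0,0,90.3,-0.034,0.283,0,0,0,90.3], claw=0.094)

```text
clock: 9.15
eef_pos: [490.6, -64.2, 150.9]
eef_rot: [3.142, 0.0, 1.482]
wrist_force: [-0.1, 0.2, 0.0]
finger_gap: 94.1
finger_force: 0.0
```

Call:
jog_arm(plan=[0,0,-0.03,0,0,0,0,0,-0.06,0,0,0,0,0,-0.085,0,0,0,0,0,-0.1,0,0,0,0,0,-0.109,0,0,0,0,0,-0.109,0,0,0,0,0,-0.109,0,0,0])

```text
clock: 9.85
eef_pos: [491.0, -64.2, 42.6]
eef_rot: [3.141, 0.0, 1.482]
wrist_force: [0.6, -0.2, 0.9]
finger_gap: 94.3
finger_force: 0.0
```

```bash
python3 - <<'E'
from h import *
p,d=camera("scene"); cv2.imwrite("pics/s3.png",cv2.resize(p[180:420,160:440,::-1],None,fx=2.4,fy=2.4,interpolation=cv2.INTER_CUBIC))
s=manip.read_state();print(s["clock"],s["eef_pos"],np.degrees(s["eef_rot"]))
E
```

```text
9.9 [491.13358021 -64.23570923  42.82503396] [1.79922427e+02 7.28852429e-03 8.49305778e+01]
```

View pics/s3.png

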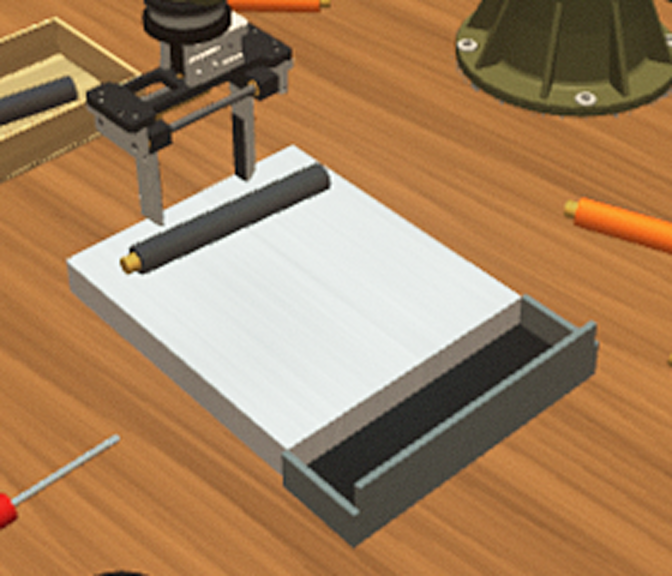

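The fingers stand just behind the straight tube (tips at crop (155,222) and (248,178)), clear of it. First a slow squaring contact.

Call:
jog_arm(plan=[0,0.004,0,0,0,0,0.001,0.008,0,0,0,0,0.001,0.011,0,0,0,0,0.001,0.013,0,0,0,0,0.001,0.015,0,0,0,0,0.0015,0.017,0,0,0,0,0.0015,0.019,0,0,0,0,0.002,0.021,0,0,0,0,0.002,0.023,0,0,0,0,0.002,0.025,0,0,0,0,0.0025,0.027,0,0,0,0,0.0025,0.029,0,0,0,0,0.003,0.031,0,0,0,0,0.003,0.033,0,0,0,0,0.003,0.035,0,0,0,0])

```text
clock: 11.4
eef_pos: [493.6, -29.0, 41.9]
eef_rot: [-3.142, -0.0, 1.482]
wrist_force: [-0.7, -0.8, 0.7]
finger_gap: 94.0
finger_force: 0.3
```

```bash
cat > loc.py <<'E'
from h import *
import sys
G=np.array([507,65,0]);a=np.radians(-5.1);Rg=np.array([[np.cos(a),-np.sin(a),0],[np.sin(a),np.cos(a),0],[0,0,1]])
for k in range(2):
    t=manip.read_state();p,d=camera("scene");P=(cloud("scene",d)-G)@Rg
    m=(p.max(2)<95)&(abs(P[...,0])<135)&(P[...,1]>-150)&(P[...,1]<149)&(P[...,2]>42)&(P[...,2]<68)
    q=P[m]; 
    q=q[:,:2];f=np.polyfit(q[:,0],q[:,1],1) if len(q)>50 else None
    print(t["clock"],(t["eef_pos"]-G)@Rg,m.sum(),q.mean(0) if len(q) else 0,f,np.percentile(q[:,0],[1,99]) if len(q) else 0)
if len(sys.argv)>1: cv2.imwrite(sys.argv[1],cv2.resize(p[180:420,160:440,::-1],None,fx=2.4,fy=2.4,interpolation=cv2.INTER_CUBIC))
E
python3 loc.py pics/s4.png
```

```text
11.4 [ -4.98332602 -94.79906848  41.92900303] 1061 [  1.702047   -58.48607768] [ -0.05904568 -58.38557915] [-97.81733045  95.988988  ]
11.45 [ -5.00352128 -94.56300689  41.92967101] 1049 [  1.82037234 -57.805103  ] [-5.48917800e-02 -5.77051795e+01] [-97.10761843  96.44873098]
```

The tube is rolling freely just ahead of the fingers, from about −83 to −65 mm, now about 3° off square. I'll follow with a steady push.

Call:
jog_arm(plan=[0,0.004,0,0,0,0,0.001,0.009,0,0,0,0,0.001,0.014,0,0,0,0,0.002,0.02,0,0,0,0,0.002,0.026,0,0,0,0,0.003,0.032,0,0,0,0,0.003,0.038,0,0,0,0,0.004,0.044,0,0,0,0,0.0045,0.05,0,0,0,0,0.005,0.056,0,0,0,0,0.0055,0.062,0,0,0,0,0.006,0.068,0,0,0,0,0.0065,0.074,0,0,0,0,0.007,0.08,0,0,0,0])

```text
clock: 12.9
eef_pos: [500.6, 51.3, 41.9]
eef_rot: [-3.142, -0.0, 1.482]
wrist_force: [-0.6, -1.4, 0.4]
finger_gap: 94.0
finger_force: 0.3
```

```bash
python3 loc.py pics/s5.png
```

```text
12.9 [ -5.11419209 -14.16446055  41.93854998] 1129 [ 8.23933065 21.17046372] [-0.05359124 21.61201965] [-90.74108008 102.55750399]
12.95 [ -5.13657052 -13.52230565  41.94685811] 1123 [ 8.70555363 23.88942597] [-0.058104   24.39525345] [-90.41655828 103.03746565]
```

The tube is still rolling at about 54 mm/s, but skewed 3° and drifting towards +x. I'll lead with the +x finger to square it.

Call:
jog_arm(plan=[0.001,0.006,0,0,0,2,0.001,0.013,0,0,0,4,0.002,0.02,0,0,0,5,0.0025,0.027,0,0,0,6,0.003,0.034,0,0,0,6,0.0035,0.041,0,0,0,6])

```text
clock: 13.6
eef_pos: [504.1, 92.5, 41.9]
eef_rot: [-3.142, 0.0, 1.587]
wrist_force: [0.3, -0.2, 0.7]
finger_gap: 93.8
finger_force: 0.4
```

```bash
python3 loc.py pics/s6.png
```

```text
13.6 [-5.28740773 27.12751535 41.94435931] 1178 [10.39798425 66.44166252] [-2.55398187e-02  6.67072251e+01] [-87.66439471 106.03996651]
13.65 [-5.28515554 27.85205069 41.99225728] 1179 [11.53768445 69.93837581] [-2.44788325e-02  7.02208049e+01] [-88.15569971 106.12669499]
```

Now only 1.4° off, rolling at about 70 mm/s. I'll hold still and let it run into the trough.

Call:
jog_arm(plan=[0,0,0,0,0,0,0,0,0,0,0,0,0,0,0,0,0,0,0,0,0,0,0,0,0,0,0,0,0,0,0,0,0,0,0,0,0,0,0,0,0,0,0,0,0,0,0,0,0,0,0,0,0,0,0,0,0,0,0,0,0,0,0,0,0,0,0,0,0,0,0,0,0,0,0,0,0,0,0,0,0,0,0,0,0,0,0,0,0,0,0,0,0,0,0,0])

```text
clock: 15.3
eef_pos: [504.1, 91.9, 42.0]
eef_rot: [3.142, -0.0, 1.587]
wrist_force: [-0.2, 0.2, -0.5]
finger_gap: 93.8
finger_force: 0.0
```

```bash
python3 loc.py pics/s7.png
```

```text
15.3 [-5.22607623 26.49409956 41.95864716] 1195 [11.61378539 79.44468847] [-1.80598288e-02  7.96544314e+01] [-88.22943527 106.41437419]
15.35 [-5.25165741 26.48323267 41.94597724] 1187 [11.38430924 79.51899264] [-1.67392831e-02  7.97095578e+01] [-87.88335475 106.8428879 ]
```

View pics/s7.png

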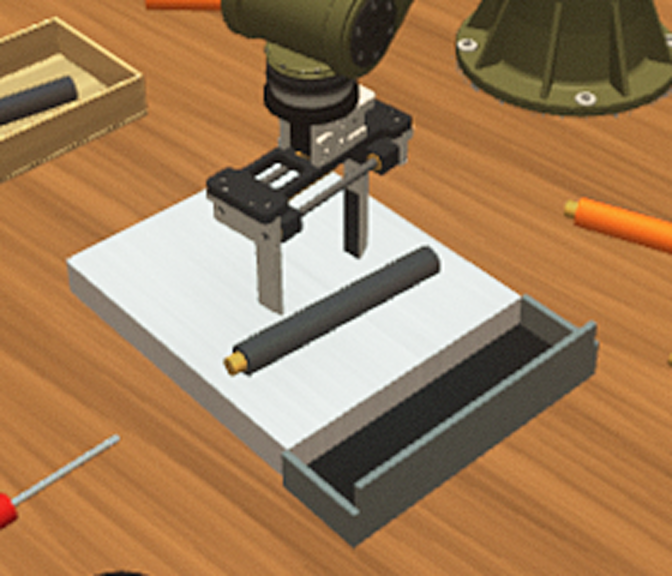

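The tube coasted and stopped at about y = 73 mm, nearly square, after roughly 1.7 turns; it spans crop (235,362) to (437,260). One more push will send it over the edge.

Call:
jog_arm(plan=[0.0045,0.0055,0,0,0,-2,0.009,0.011,0,0,0,-3,0.0135,0.016,0,0,0,-4,0.014,0.022,0,0,0,-4,0.0145,0.029,0,0,0,-4,0.0155,0.037,0,0,0,-4,0.016,0.045,0,0,0,-4,0.017,0.053,0,0,0,-4,0.0175,0.061,0,0,0,-4,0.018,0.069,0,0,0,-4,0.019,0.077,0,0,0,-4,0.0195,0.085,0,0,0,-4,0.0205,0.093,0,0,0,-4,0.021,0.0985,0,0,0,-4,0.021,0.0985,0,0,0,-4,0.021,0.0985,0,0,0,-4,0.021,0.0985,0,0,0,-4,0.021,0.0985,0,0,0,-4,0.021,0.0985,0,0,0,-4])

```text
clock: 17.3
eef_pos: [525.2, 190.2, 42.0]
eef_rot: [-3.142, 0.0, 1.517]
wrist_force: [-0.1, -0.3, 0.2]
finger_gap: 93.8
finger_force: 0.0
```

```bash
python3 loc.py pics/s8.png
```

```text
17.3 [  6.95195016 126.28714932  41.9689173 ] 62 [-41.68433422 126.72453357] [ -0.44219191 108.29205807] [-43.79528046 -38.95033059]
17.35 [  6.94204902 126.30583409  41.96898413] 60 [-41.60875022 126.86709219] [  0.59893052 151.78784275] [-44.7101672  -38.71062411]
```

View pics/s8.png

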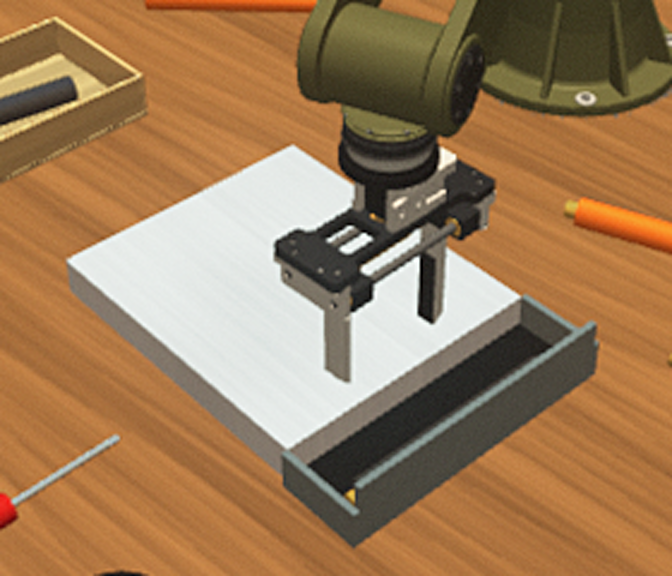

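The tube has dropped into the trough; its brass stub shows at crop (350,495), against the far wall. I'll lift clear and check from the top camera.

Call:
jog_arm(plan=[0,-0.02,0.03,0,0,0,0,-0.05,0.06,0,0,0,0,-0.08,0.1,0,0,0,0,-0.12,0.13,0,0,0,0,-0.16,0.13,0,0,0,0,-0.2,0.13,0,0,0,0,-0.2,0.13,0,0,0,0,-0.2,0.13,0,0,0,0,-0.2,0.13,0,0,0,0,-0.2,0.13,0,0,0])

```text
clock: 18.4
eef_pos: [525.1, -8.6, 171.9]
eef_rot: [-3.141, -0.0, 1.519]
wrist_force: [0.8, 1.0, 0.5]
finger_gap: 94.3
finger_force: 0.0
```

```bash
python3 - <<'E'
from h import *
G=np.array([507,65,0]);a=np.radians(-5.1);Rg=np.array([[np.cos(a),-np.sin(a),0],[np.sin(a),np.cos(a),0],[0,0,1]])
for k in range(2):
    p,d=camera("top");P=(cloud("top",d)-G)@Rg
    m=(abs(P[...,0])<128)&(P[...,1]>153)&(P[...,1]<222)&(P[...,2]>20)&(P[...,2]<50)&(p.max(2)<90)
    q=P[m];print(m.sum(),q.mean(0),np.percentile(q[:,0],[2,98]),np.percentile(q[:,2],[5,50,95]))
cv2.imwrite("pics/t9.png",cv2.resize(p[125:265,220:520,::-1],None,fx=2.6,fy=2.6,interpolation=cv2.INTER_CUBIC))
E
```

```text
726 [ 11.35662685 208.78198663  31.1520346 ] [-126.71921102  109.98694271] [23.3398034  31.8458265  37.15216267]
735 [ 10.79315274 208.77214038  31.0653371 ] [-126.58995915  109.50207857] [23.60647207 31.62188548 36.56743611]
```

View pics/t9.png

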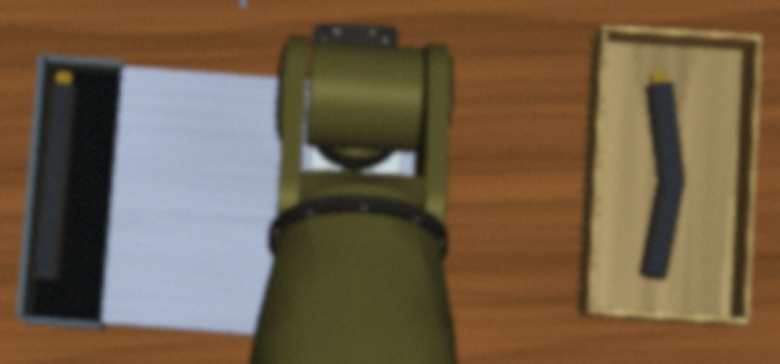

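The top view shows the straight tube at rest in the trough, crop (64,72) to (46,280), centred about 11 mm along. The bent tube lies in the box at crop (658,75) to (652,275), and the robot is clear of everything. Handing in.

```bash
python3 -c "
from cell import manip
print(manip.sign_off())"
```

```text
the job is handed in; nothing more can be done
None
```

The job is handed in at about 18.5 s: the bent tube lies in the scrap box and the straight tube rolled along the plate into the trough, an estimated 2.5 turns from the distance travelled, since the turns couldn't be seen directly; no verdict was returned.

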